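# Slide the brush tray home under the bench rack

## Task

Put the brush tray away: keep it down on the bench top and slide it back end first into the middle bay under the low rack, square to the bay, without touching the underside of the rack's board. Push it gently until its back end has met the sprung stop hidden at the back of the bay and is pressing its pad in a little, then let go and leave it there, still resting against the pad. Do not push hard against the rack or the stop, and leave the loose paint tub, the bottle and the roller alone.

Things in the scene. Friction and masses are not known exactly. Their poses are not given: they have to be found in the camera images.
- tray: Open plywood tray of brushes and small paint pots, 130 mm long (its x) by 150 mm wide (its y) by 42 mm high, 0.33 to 0.6 kg, standing loose on the bench. Origin at the centre of its underside, z up, +x towards its back end, which goes into the bay first; the handle is on its -x end. Dragging it over the bench takes a fairly steady 3 to 12 N, more if the grasp presses it down.
- tray_grip (a point): Point to grip on the tray's handle: an upright wooden fin in the middle of the tray's front (-x) end, 14 mm thick (along the tray's y), 55 mm long (along x) and from 5 to 42 mm above the bench. This point is 103 mm ahead of the tray's origin towards -x, 38 mm clear of the tray's front wall, 26 mm above the bench. The fin can be pinched from above with the fingers closing along the tray's y.
- tray_back (a point): Middle of the tray's back (+x) face, 65 mm behind the origin, 20 mm above its underside.
- rack: Low plain wooden rack fixed to the bench, open towards the robot. Origin on the bench top at the middle of the front edge, x pointing into the bay, y across it, z up. The middle bay is 169 mm wide between upright wooden cheeks that run from 5 to 205 mm behind the origin. The rack is 440 mm wide; its narrower side bays are not used.
- board: The rack's top board, fixed: 210 mm deep (front edge above the rack's origin) by 440 mm wide by 18 mm thick. Its underside is 52 mm above the bench, its top 70 mm. Origin at the middle of its front edge on the underside, axes as the rack's. It hides the stop from above. Two paint tubs, 95 and 85 mm high, are stuck fast on it, right and left of the middle bay, over 70 mm back from its front edge.
- stop: Steel block of the sprung stop, 22 x 50 x 45 mm, fixed at the back of the middle bay; origin on the bench on the bay's centreline, 155 mm in front of the block's centre, 40 mm behind the rack's origin. The rod stands out towards the front and carries a rubber pad 70 mm wide, centred 20 mm up. The pad gives 12 mm on a spring of 0.45 N/mm (5.4 N fully in), then hits solid.
- stop_axis (a point): Point on the bay's centreline 55 mm behind the rack's front edge, 20 mm up: the foremost place of the pad's free face. How far the rod is set out varies and cannot be measured: the pad's free face is anywhere from 55 to 115 mm behind the front edge, so the tray's front wall ends 3 to 75 mm outside the board. Friction on the bench holds the tray against the spring once let go.
- bottle: Amber glass bottle, 60 mm across, 150 mm high, standing on the bench to the robot's left; origin at the centre of its underside. Leave alone.
- roller: Paint roller lying on the bench to the robot's right: grey sleeve 120 mm long and 44 mm thick at the origin, across its x, black handle reaching 200 mm to its -x. Leave alone.
- tub: Loose white plastic paint tub, 97 mm across the rim, 95 mm high, standing on the bench near the robot on its right; origin at the centre of its underside. Leave alone.

How it is judged (in metres and radians):
On the way, in this order (a step that is already met when the one before it is completed fails the run):
1. the tray's back end is under the board, in the middle bay (x of tray_back in the frame of rack above 0.02 m and y of tray_back in the frame of rack between -0.03 and 0.03 m), for 0.1 s.
2. the tray presses on the sprung stop (contact force between tray and stop above 0.7 N), for 0.2 s.
At the end, for the whole second after the job is handed in: The tray is at rest flat on the bench in the middle bay, its back end at least 50 mm behind the rack's front edge, within 0.08 rad of square to it, let go, and still pressing on the pad of the sprung stop with more than 0.3 N (contact force between tray and stop above 0.3 N and x of tray_back in the frame of rack above 0.05 m and angle between the x axis of tray and the x axis of rack, either way round below 0.08 rad and height (world z) of tray below 0.004 m and angle between tray's own z axis and vertical below 0.03 rad and linear speed of tray below 0.01 m/s); the robot touches nothing.
It fails at once if the tray touches the underside of the board (more than 1 N) (contact force between tray and board above 1 N).
It fails at once if the tray is lifted more than 20 mm off the bench (height (world z) of tray above 0.02 m).
It fails at once if the stop is pushed with more than 12 N (contact force between tray and stop above 12 N).
It fails at once if the tray or the robot pushes on the rack with more than 15 N (contact force between any of tray, the arm and rack above 15 N).
It fails at once if a bystander is moved more than 20 mm (distance of any of tub, bottle, roller from where it was at the start of the episode above 0.02 m).
It also fails if it takes over 58 s, if anything falls off the work surface, if the arm or the gripper's body presses on something with over 40 N, if the wrist force passes 120 N, or if a joint passes its speed limit or range.

## Robot

A 6-joint arm with a two-finger parallel gripper is mounted at the origin on the work surface. World frame = base frame: x ahead of the robot, y to its left, z up, the work surface at z = 0. Lengths are in mm, angles in degrees, forces in N, time in s.
With the tool pointing down it reaches from about 350 to 850 mm from the base axis. Payload 8.1 kg.
Tool frame: the origin (TCP) lies midway between the tips of the shut fingers; the grasp point (between the pads) lies 19 mm behind it; x points along the fingers, y is the direction in which the jaws open and shut, and the axes are right-handed (so a half turn about x gives the same grasp; the last joint's range is limited). The gripper opens to 85 mm and grips with 20 to 120 N. Pads are 22 mm wide; open, the fingers measure 114 mm over their backs; the gripper's body (76 mm by 85 mm) begins 54 mm behind the grasp point. The pads swing forward as they close: fully open they stand 13 mm farther back than shut.
Start: joints at [-81.899, 7.471, 85.268, -0, 87.261, -4.893], TCP at [134.937, -584.634, 231.292] pointing down, gripper open.
Joint ranges: [-169.43, 169.43], [-51.17, 129.36], [1.28, 143.12], [-76.62, 256.62], [0, 156.53], [-152.29, 152.29]. Speed limits (degrees/s): [136.94, 136.94, 159.86, 180, 180, 180].

## Interface

Orientations are given as [roll, pitch, yaw] about the fixed x, y, z axes, in that order (R = Rz(yaw) Ry(pitch) Rx(roll)).
In Python, from bench import sense, snapshot, hand_in gives the robot as it stands.
- The arm moves only by the tool drive_tool, never from a script. Its argument "deltas" is a list of rows, each a list of 7 numbers: the closure in counts, from 0 (fully open) to 255 (shut), then the shift along the tool's x, y, z in m, then the turn, a rotation vector about the tool's x, y, z in rad. A call has exactly 10 rows; each row is the pose to reach, as a shift and turn from the pose commanded when the call began, along the tool's axes at that moment; what a row does not reach only later rows make up. A row lasts 1/12 s, in which the tool goes at most 41.7 mm and 7.16 degrees, less where a joint would pass 70% of its speed; a pose out of reach is approached as far as the arm can. A call with a gripper value outside its range is refused whole. The fingers move at their own pace and stop on an object; "squeeze" is the grip in N (left out, the last holds). Time passes only in rows, so rows that repeat a pose let the fingers close, or fill a call up. It gives the time, the measured TCP pose, the force and the opening at its end, in the units of the state.
- sense(): the state, without advancing time (a new reading comes with each control period).
- snapshot(name): name is "scene" or "top" or "wrist"; returns a dict with "frame" (384x512x3 uint8, blue, green, red), "fx", "fy", "cx", "cy" (pixels), "rvec" (rotation vector, rad) and "tvec" (3), from world to camera coordinates, as OpenCV has them. Camera axes: x right, y down, z forward; pixel columns grow to the right and rows downward; lengths in mm; the calibration is good to about 2 mm. A picture is of the moment at which its call begins. There is no depth.
- hand_in(): hands the job in, once; it reports no verdict.
The state is a dict: "time": time; "joint_pos": joint angles; "qd": joint speeds; "joint_efforts": joint torques, N m; "tool_pos": TCP position; "tcp_rot": TCP orientation; "ft_force": force on the tool from outside, world axes, zero at the start; "wrist_torque": the same for the moment, N m; "finger_gap": finger opening in mm.
Only numpy, scipy, OpenCV 4.12 (cv2) and the standard library are available. Lean on these libraries where they do the work, as an engineer would, in place of code of your own. Each camera call takes 0.05 s, during which the arm holds its last target.

## Working session

There is one attempt and no reset: what is moved stays moved. The work goes in short steps, Python scripts to look and compute and a tool call to move; the robot and the scene stay as the last step left them, time stands still between calls to the robot, and variables do not carry over. Pictures are saved under pics/ and viewed, and the job is handed in when it is done.

Besides the shell and the picture viewer there is one more tool, called after "Emit:" by a JSON object that holds its "method" and its "body". drive_tool: Moves the arm, as the interface text tells. Its arguments: {"type":"object","properties":{"deltas":{"type":"array","items":{"type":"array","items":{"type":"number"}}},"squeeze":{"type":"number"}},"required":["deltas"]}

```bash
mkdir -p pics; ls
python3 - <<'E'
from bench import sense, snapshot
import cv2
print(sense())
for n in ("scene","top"):
    s=snapshot(n); cv2.imwrite(f"pics/{n}0.png",s["frame"])
    print(n,{k:v for k,v in s.items() if k!="frame"})
E
```

```text
pics
{'time': 0.0, 'joint_pos': array([-8.18989888e+01,  7.51643868e+00,  8.53309785e+01, -1.80562022e-04,
        8.72598509e+01, -4.89165512e+00]), 'qd': array([-0.02731206, -0.09332197,  0.00663929, -0.03357732,  0.03009674,
        0.07026806]), 'joint_efforts': array([ 8.20535824e-04, -5.69390631e+01, -5.00555491e+01, -7.38470499e-05,
        1.48700445e-02,  9.73774448e-07]), 'tool_pos': array([ 134.85247924, -584.08113698,  230.21426119]), 'tcp_rot': array([-94.79532951,  89.89273176,  98.19734567]), 'ft_force': array([-0.14937433, -0.17732355,  0.306247  ]), 'wrist_torque': array([-0.07486835, -0.0380545 , -0.02123076]), 'finger_gap': 85.49825732693458}
scene {'fx': 357.6650901430299, 'fy': 357.6650901430299, 'cx': 256.9806220989601, 'cy': 189.44952360290722, 'rvec': array([ 1.74520853,  1.8060364 , -0.7502022 ]), 'tvec': array([  46.92770419, -350.12522072, 1334.31223998])}
top {'fx': 376.20222700732717, 'fy': 376.20222700732717, 'cx': 252.8172707995476, 'cy': 190.61118261427868, 'rvec': array([ 2.16859251, -2.16037317,  0.1314577 ]), 'tvec': array([ -11.52998574,  548.06850162, 1107.32241373])}
```

View pics/scene0.png

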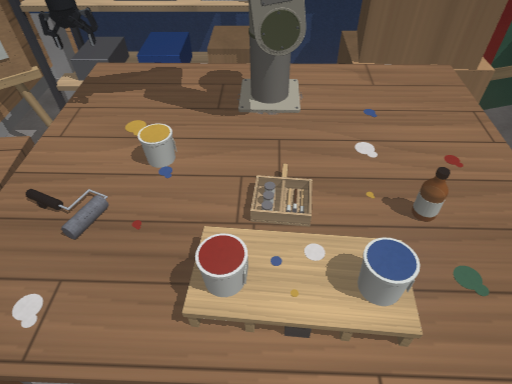

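View pics/top0.png

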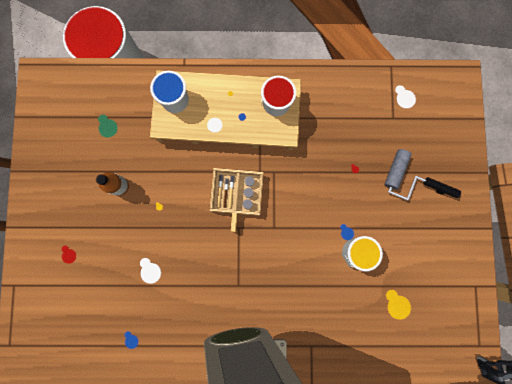

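The scene view shows the tray in front of the rack, with its handle towards the robot. In the top view the tray is near (237,192), the handle tip is at (234,230) and the rack's front edge runs from (150,138) to (298,146). I'll zoom in on both.

Run:
```python
import cv2
a=cv2.imread("pics/top0.png")[60:240,140:310]; cv2.imwrite("pics/topz.png",cv2.resize(a,None,fx=3.3,fy=3.3,interpolation=cv2.INTER_CUBIC))
a=cv2.imread("pics/scene0.png")[155:350,180:425]; cv2.imwrite("pics/scz.png",cv2.resize(a,None,fx=3,fy=3,interpolation=cv2.INTER_CUBIC))
```

```text
(no output)
```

View pics/topz.png

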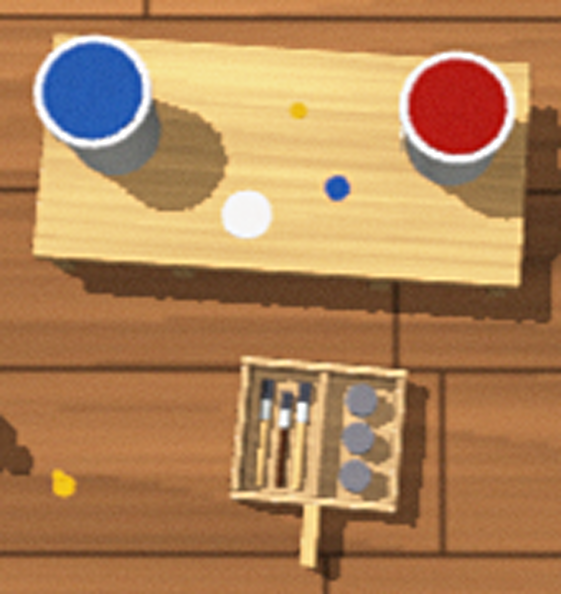

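View pics/scz.png

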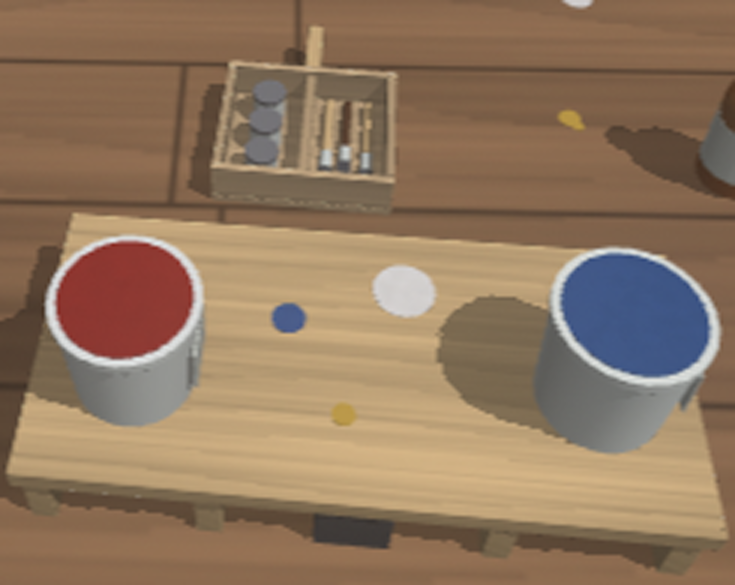

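```bash
cat > h.py <<'E'
import numpy as np, cv2
from scipy.optimize import least_squares
from bench import sense, snapshot
def cam(n):
    s=snapshot(n); return s, np.array([[s["fx"],0,s["cx"]],[0,s["fy"],s["cy"]],[0,0,1.]])
def proj(s,P):
    K=np.array([[s["fx"],0,s["cx"]],[0,s["fy"],s["cy"]],[0,0,1.]])
    return cv2.projectPoints(np.asarray(P,float).reshape(-1,3),s["rvec"],s["tvec"],K,None)[0][:,0]
def place(p,L):
    x,y,a=p; L=np.asarray(L,float); c,s=np.cos(a),np.sin(a)
    return np.c_[x+c*L[:,0]-s*L[:,1], y+s*L[:,0]+c*L[:,1], L[:,2]]
def fit(obs,p0):  # obs: list of (cam dict, local pts, pixels)
    r=least_squares(lambda p:np.concatenate([(proj(s,place(p,L))-U).ravel() for s,L,U in obs]),p0,x_scale=[10,10,.05])
    return r.x, np.abs(r.fun).max(), r.fun
def unz(P,s,off): return (np.array(P,float)+.5)/s-.5+np.array(off)
E
python3 - <<'E'
from h import *
T=snapshot("top");S=snapshot("scene")
B=[[0,220,70],[0,-220,70],[210,-220,70],[210,220,70]]
bt=unz([[33,254],[520,286],[530,64],[55,36]],3.3,(140,60))
bs=unz([[74,213],[10,472],[727,533]],3,(180,155)); Bs=[B[1],B[2],B[3]]
R=[[65,75,42],[65,-75,42],[-65,-75,42],[-65,75,42]]
rt=unz([[244,357],[407,372],[397,510],[232,496]],3.3,(140,60))
rs=unz([[394,182],[213,165],[230,62],[397,73]],3,(180,155))
for nm,L1,U1,L2,U2,p0 in (("rack",B,bt,Bs,bs,(700,0,0)),("tray",R,rt,R,rs,(550,0,0))):
    for o in ([(T,L1,U1)],[(S,L2,U2)],[(T,L1,U1),(S,L2,U2)]):
        p,m,f=fit(o,p0); print(nm,p.round(2),np.degrees(p[2]).round(2),m.round(2))
    if nm=="rack": rk=p
    else: tr=p
c,s=np.cos(rk[2]),np.sin(rk[2]); d=tr[:2]-rk[:2]
print("tray in rack",c*d[0]+s*d[1],-s*d[0]+c*d[1],np.degrees(tr[2]-rk[2]))
print("grip",place(tr,[[-103,0,26]]))
# free objects base: tub rim centre
print("handle end proj top",proj(T,place(tr,[[-130.5,0,42],[-120,0,42]])),unz([[308,567]],3.3,(140,60)))
E
```

```text
rack [ 6.8883e+02  7.8670e+01 -6.0000e-02] -3.37 0.75
rack [ 6.8682e+02  7.8860e+01 -5.0000e-02] -3.01 1.31
rack [ 6.8763e+02  7.8830e+01 -6.0000e-02] -3.17 1.33
tray [ 5.4572e+02  3.9160e+01 -8.0000e-02] -4.49 0.72
tray [ 5.4598e+02  4.0710e+01 -8.0000e-02] -4.65 0.8
tray [ 5.4585e+02  4.0060e+01 -8.0000e-02] -4.57 0.81
tray in rack -139.41756080268866 -46.55853534371959 -1.3944078357660028
grip [[443.17550603  48.2561724   26.        ]]
handle end proj top [[232.44460909 234.55107646]
 [232.76108209 230.9950623 ]] [[232.98484848 231.46969697]]
```

```bash
cat >> h.py <<'E'
from scipy.spatial.transform import Rotation as Ro
def pose():
    s=sense(); return s, np.array(s["tool_pos"]), Ro.from_euler("xyz",s["tcp_rot"],degrees=True)
def goal_R(yaw_jaw,flip=1):  # tool x down, tool y along flip*(left dir of an object with yaw)
    x=np.array([0,0,-1.]); y=flip*np.array([-np.sin(yaw_jaw),np.cos(yaw_jaw),0]); 
    return Ro.from_matrix(np.c_[x,y,np.cross(x,y)])
def delta(pos,R=None):
    s,p,R0=pose(); d=R0.inv().apply(np.array(pos)-p)
    rv=(R0.inv()*R).as_rotvec() if R is not None else np.zeros(3)
    return d/1000, rv
E
python3 - <<'E'
from h import *
s,p,R=pose(); print(R.as_matrix().round(3))
for f in (1,-1):
    d,rv=delta([443,48,140],goal_R(np.radians(-4.55),f)); print(d.round(4),rv.round(4))
T=snapshot("top")
print(proj(T,[[443,48,26]]))
E
```

```text
[[-0.     0.225 -0.974]
 [ 0.001 -0.974 -0.225]
 [-1.    -0.001 -0.   ]]
[ 0.0913 -0.5467 -0.4424] [-2.8354e+00 -1.7000e-03  1.0000e-04]
[ 0.0913 -0.5467 -0.4424] [3.062e-01 1.000e-04 1.200e-03]
[[233.59957105 225.43999166]]
```

Emit:
{"method": "drive_tool", "body": {"deltas": [[0, 0, -0.015, -0.012, 0.02, 0, 0], [0, 0, -0.04, -0.033, 0.04, 0, 0], [0, 0, -0.07, -0.057, 0.06, 0, 0], [0, 0, -0.1, -0.081, 0.08, 0, 0], [0, 0, -0.13, -0.105, 0.1, 0, 0], [0, 0, -0.16, -0.129, 0.12, 0, 0], [0, 0, -0.19, -0.154, 0.14, 0, 0], [0, 0, -0.22, -0.178, 0.16, 0, 0], [0, 0, -0.25, -0.202, 0.17, 0, 0], [0, 0, -0.28, -0.226, 0.18, 0, 0]], "squeeze": 30}}

```text
time: 1.08
tool_pos: [292.5, -259.3, 231.3]
tcp_rot: [139.4, 90.0, -38.0]
ft_force: [0.1, -0.2, 0.4]
finger_gap: 85.3
```

Run:
```python
from h import *
s,p,R=pose(); print(s["time"],p,s["joint_pos"])
d,rv=delta([443,48,140],goal_R(np.radians(-4.55),-1)); print(d.round(4),rv.round(4))
```

```text
1.0833 [ 292.47286378 -259.28247001  231.31045937] [-4.90902893e+01 -2.69331105e+01  1.15842485e+02  5.99161831e-03
  9.10601910e+01  3.82894198e+01]
[ 0.0913 -0.3001 -0.1644] [ 0.1251 -0.0004 -0.0003]
```

Emit:
{"method": "drive_tool", "body": {"deltas": [[0, 0.004, -0.015, -0.008, 0.012, 0, 0], [0, 0.012, -0.045, -0.025, 0.025, 0, 0], [0, 0.022, -0.08, -0.044, 0.04, 0, 0], [0, 0.033, -0.115, -0.063, 0.06, 0, 0], [0, 0.045, -0.15, -0.082, 0.08, 0, 0], [0, 0.055, -0.185, -0.101, 0.1, 0, 0], [0, 0.066, -0.22, -0.12, 0.11, 0, 0], [0, 0.077, -0.255, -0.14, 0.12, 0, 0], [0, 0.086, -0.285, -0.156, 0.125, 0, 0], [0, 0.091, -0.3, -0.164, 0.125, 0, 0]]}}

```text
time: 1.92
tool_pos: [442.3, 49.9, 139.2]
tcp_rot: [-55.6, 89.9, 120.0]
ft_force: [0.2, -0.0, -0.8]
finger_gap: 85.3
```

Run:
```python
from h import *
s,p,R=pose(); print(s["time"],p,s["joint_pos"])
d,rv=delta([443,48,140],goal_R(np.radians(-4.55),-1)); print(d.round(4),rv.round(4))
W=snapshot("wrist");cv2.imwrite("pics/w1.png",W["frame"]); cv2.imwrite("pics/t1.png",snapshot("top")["frame"])
rk=[687.6,78.8,np.radians(-3.2)]
print(proj(W,place([545.85,40.06,np.radians(-4.57)],[[-103,0,42],[-120,0,42],[-65,0,42],[-65,75,42],[-65,-75,42],[65,-75,42],[65,75,42]])))
print(proj(W,place(rk,[[0,220,70],[0,-220,70],[0,0,70]])))
```

```text
1.9167 [442.309681    49.87744281 139.15289441] [-2.22499440e-01 -1.36278690e+01  1.15361782e+02  6.33075129e-02
  7.83022006e+01  9.41303005e+01]
[-0.0008  0.0018 -0.0008] [0.0032 0.0007 0.001 ]
[[254.76268196 201.58619766]
 [254.67750534 221.43874013]
 [254.96729757 153.89540815]
 [155.27380567 153.61826519]
 [354.73703046 154.17276306]
 [377.03118926 -54.22043657]
 [134.80372974 -54.70038597]]
[[-319.63718722 -256.18631435]
 [ 630.33491949 -287.60903408]
 [ 148.95651233 -271.68623101]]
```

View pics/w1.png

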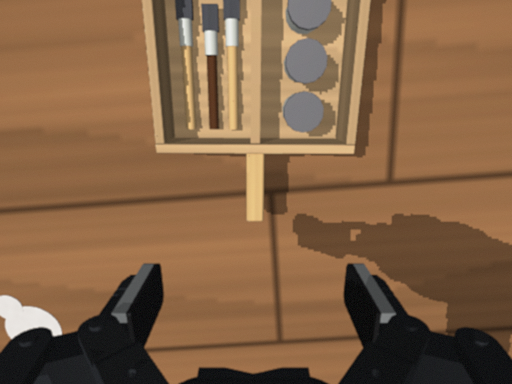

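The wrist view shows the front wall corners at (157,152) and (355,153) and the handle end at (255,220). All of these match my fitted tray pose within about 2 px, so I'm descending over the fin.

Emit:
{"method": "drive_tool", "body": {"deltas": [[0, 0.008, 0, 0, 0, 0, 0], [0, 0.025, 0, 0, 0, 0, 0], [0, 0.045, 0, 0, 0, 0, 0], [0, 0.065, 0, 0, 0, 0, 0], [0, 0.083, 0, 0, 0, 0, 0], [0, 0.098, 0, 0, 0, 0, 0], [0, 0.108, 0, 0, 0, 0, 0], [0, 0.115, 0, 0, 0, 0, 0], [0, 0.115, 0, 0, 0, 0, 0], [0, 0.115, 0, 0, 0, 0, 0]]}}

```text
time: 2.85
tool_pos: [442.1, 45.9, 25.6]
tcp_rot: [163.4, 90.0, -21.1]
ft_force: [0.5, -0.2, 0.9]
finger_gap: 85.5
```

Run:
```python
from h import *
s,p,R=pose(); print(s["time"],p,s["ft_force"])
d,rv=delta([443,48.2,9],goal_R(np.radians(-4.57),-1)); print(d.round(4),rv.round(4))
W=snapshot("wrist");cv2.imwrite("pics/w2.png",W["frame"])
```

```text
2.85 [442.09308906  45.91118851  25.59503095] [ 0.51906214 -0.18020957  0.92998172]
[ 0.0166 -0.0024 -0.0007] [ 0.0009 -0.0001 -0.    ]
```

View pics/w2.png

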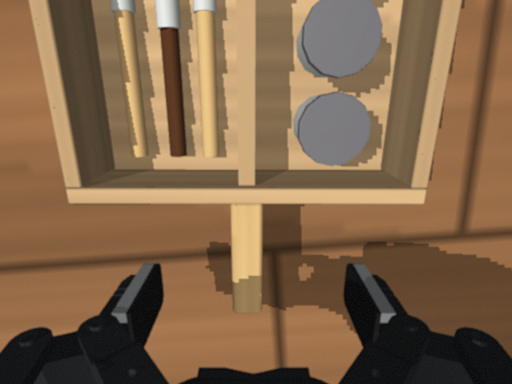

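The fin is centred at column 247 and the fingers at about 254, so I need to move roughly 3 mm to the robot's left. That agrees with the computed offset.

Emit:
{"method": "drive_tool", "body": {"deltas": [[0, 0.004, -0.001, 0, 0, 0, 0], [0, 0.01, -0.002, -0.001, 0, 0, 0], [0, 0.016, -0.0025, -0.001, 0.001, 0, 0], [0, 0.0165, -0.0025, -0.001, 0.001, 0, 0], [60, 0.0165, -0.0025, -0.001, 0.001, 0, 0], [120, 0.0165, -0.0025, -0.001, 0.001, 0, 0], [180, 0.0165, -0.0025, -0.001, 0.001, 0, 0], [220, 0.0165, -0.0025, -0.001, 0.001, 0, 0], [255, 0.0165, -0.0025, -0.001, 0.001, 0, 0], [255, 0.0165, -0.0025, -0.001, 0.001, 0, 0]], "squeeze": 30}}

```text
time: 3.73
tool_pos: [443.3, 48.8, 9.0]
tcp_rot: [-171.8, 90.0, 3.7]
ft_force: [-1.7, -0.4, 7.5]
finger_gap: 13.7
```

Emit:
{"method": "drive_tool", "body": {"deltas": [[255, 0, 0, 0, 0, 0, 0], [255, 0, 0, 0, 0, 0, 0], [255, 0, 0, 0, 0, 0, 0], [255, 0, 0, 0, 0, 0, 0], [255, 0, 0, 0, 0, 0, 0], [255, 0, 0, 0, 0, 0, 0], [255, 0, 0, 0, 0, 0, 0], [255, 0, 0, 0, 0, 0, 0], [255, 0, 0, 0, 0, 0, 0], [255, 0, 0, 0, 0, 0, 0]]}}

```text
time: 4.57
tool_pos: [443.3, 48.8, 9.0]
tcp_rot: [-175.2, 90.0, 0.2]
ft_force: [-1.9, -0.1, 5.3]
finger_gap: 13.3
```

Run:
```python
from h import *
s,p,R=pose(); print(s["time"],p,s["ft_force"],s["wrist_torque"],s["finger_gap"],R.as_matrix().round(4))
W=snapshot("wrist");cv2.imwrite("pics/w3.png",W["frame"])
# target: tray origin in rack frame (-95,0), square
for a in (-3.2,):
  rk=[687.6,78.8,np.radians(a)]
  for X in (-100,-50):
    g=place(rk,[[X-103,0,0]])[0]; print(X,g, place(rk,[[X,0,0]])[0])
    d,rv=delta([g[0],g[1],p[2]],goal_R(rk[2],-1)); print(d.round(4),rv.round(4))
```

```text
4.5667 [443.32900365  48.76763161   9.0377932 ] [-1.94258364 -0.11147176  5.30321585] [-0.01094668  0.32816211 -0.05685227] 13.311085919334523 [[ 2.000e-04 -7.910e-02 -9.969e-01]
 [ 0.000e+00 -9.969e-01  7.910e-02]
 [-1.000e+00 -0.000e+00 -2.000e-04]]
-100 [484.91652487  90.13176551   0.        ] [587.75592358  84.3821505    0.        ]
[-0.     -0.0445 -0.0382] [-0.0233 -0.0002  0.    ]
-50 [534.83856308  87.34069026   0.        ] [637.67796179  81.59107525   0.        ]
[-0.     -0.0457 -0.0882] [-0.0233 -0.0002  0.    ]
```

View pics/w3.png

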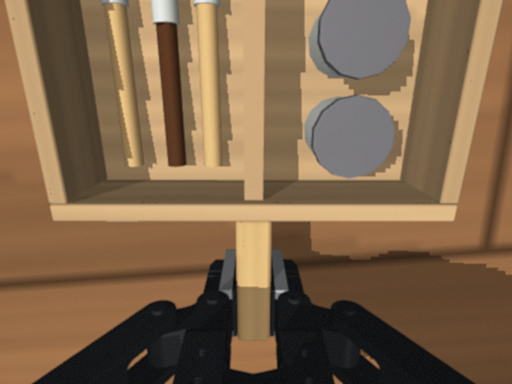

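The fin is gripped with an opening of 13.3 mm. Next I drag the tray sideways onto the bay's centreline and square it up, with its back end staying about 40 mm short of the rack.

Emit:
{"method": "drive_tool", "body": {"deltas": [[255, -0.0005, -0.002, -0.002, 0, 0, 0], [255, -0.0005, -0.007, -0.005, -0.004, 0, 0], [255, -0.0005, -0.014, -0.01, -0.008, 0, 0], [255, -0.0005, -0.021, -0.016, -0.012, 0, 0], [255, -0.0005, -0.028, -0.022, -0.016, 0, 0], [255, -0.0005, -0.035, -0.027, -0.02, 0, 0], [255, -0.0005, -0.041, -0.031, -0.023, 0, 0], [255, -0.0005, -0.0445, -0.033, -0.023, 0, 0], [255, -0.0005, -0.0445, -0.033, -0.023, 0, 0], [255, -0.0005, -0.0445, -0.033, -0.023, 0, 0]], "squeeze": 40}}

```text
time: 5.45
tool_pos: [479.8, 90.8, 9.1]
tcp_rot: [-140.0, 90.0, 36.8]
ft_force: [1.9, -0.2, -2.7]
finger_gap: 13.6
```

Run:
```python
from h import *
s,p,R=pose(); print(s["time"],p,s["ft_force"],s["wrist_torque"],s["finger_gap"],np.degrees(np.arctan2(R.as_matrix()[0,1],-R.as_matrix()[1,1])))
for n,(o,w,h) in {"top":((140,60),170,180),"scene":((180,155),245,195)}.items():
    f=snapshot(n)["frame"]; k=3.3 if n=="top" else 3
    cv2.imwrite(f"pics/{n}4.png",cv2.resize(f[o[1]:o[1]+h,o[0]:o[0]+w],None,fx=k,fy=k,interpolation=cv2.INTER_CUBIC))
cv2.imwrite("pics/w4.png",snapshot("wrist")["frame"])
```

```text
5.45 [479.76662463  90.82907893   9.08562294] [ 1.85833233 -0.21554207 -2.74710749] [ 0.02635086 -0.2289697   0.01602644] 13.570681354903716 -3.189855932203364
```

View pics/top4.png

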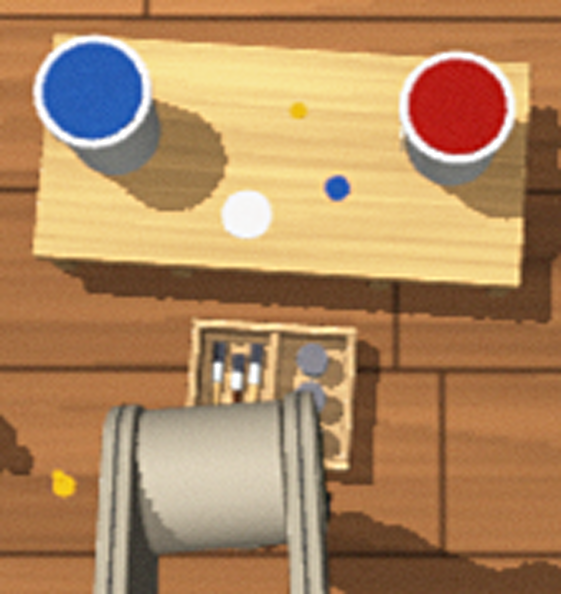

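View pics/scene4.png

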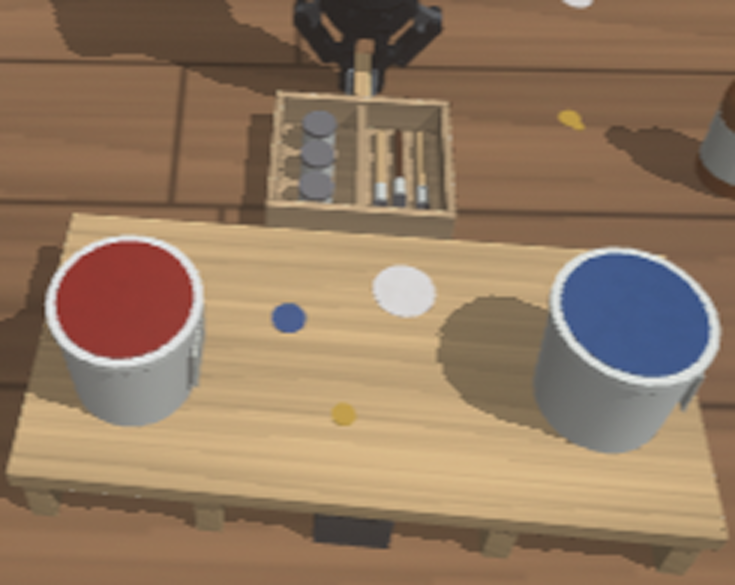

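View pics/w4.png

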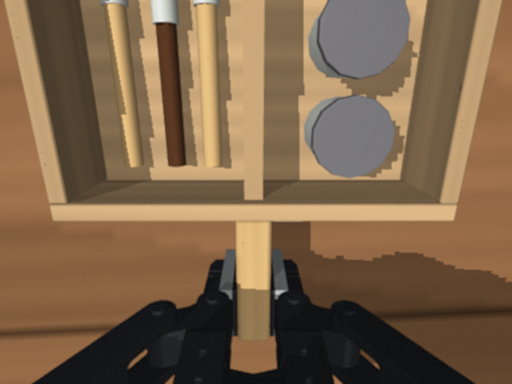

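Run:
```python
from h import *
T=snapshot("top");S=snapshot("scene")
B=[[0,220,70],[0,-220,70],[210,-220,70],[210,220,70]]
bt=unz([[33,254],[520,286],[530,64],[55,36]],3.3,(140,60))
bs=unz([[74,213],[10,472],[727,533]],3,(180,155)); Bs=[B[1],B[2],B[3]]
rk,m,_=fit([(T,B,bt),(S,Bs,bs)],(688,79,-.055)); print(rk,m)
R=[[65,75,42],[65,-75,42],[-65,-75,42],[-65,75,42]]
rt=unz([[194,321],[355,329],[346,467]],3.3,(140,60))
rs=unz([[455,216],[266,208],[276,92],[449,103]],3,(180,155))
for o in ([(T,R[:3],rt)],[(S,R,rs)],[(T,R[:3],rt),(S,R,rs)]):
    tr,m,_=fit(o,(580,80,-.05))
    c,s=np.cos(rk[2]),np.sin(rk[2]); d=tr[:2]-rk[:2]
    print(tr.round(3),m.round(2),"in rack",c*d[0]+s*d[1],-s*d[0]+c*d[1],np.degrees(tr[2]-rk[2]))
z=lambda P:((proj(S,place(rk,P))-[180,155]+.5)*3-.5).round(0)
print("cheek inner bottom back",z([[205,-84.5,0],[205,84.5,0],[205,-84.5,52],[205,84.5,52]]).tolist())
print("stop back edge",z([[206,-25,45],[206,25,45],[206,-25,0],[206,25,0]]).tolist())
f=S["frame"][300:350,180:425]; cv2.imwrite("pics/sz5.png",cv2.resize(f,None,fx=3.2,fy=6,interpolation=cv2.INTER_CUBIC))
f=T["frame"][120:190,140:310]; cv2.imwrite("pics/tz5.png",cv2.resize(f,None,fx=4.7,fy=6,interpolation=cv2.INTER_CUBIC))
z=lambda P:((proj(T,place(rk,P))-[140,120]+.5)*[4.7,6]-.5).round(0)
print(z([[5,-84.5,0],[5,84.5,0],[5,-84.5,40],[5,84.5,40]]).tolist())
```

```text
[ 6.87628205e+02  7.88331172e+01 -5.53434120e-02] 1.3264468619983347
[ 5.8172e+02  8.5712e+01 -5.0000e-02] 0.66 in rack -106.12619023957036 1.0104052891138107 0.3088351771768681
[ 5.84021e+02  8.42420e+01 -5.10000e-02] 0.92 in rack -103.74817035536752 -0.3309480174217603 0.26726475954051965
[ 5.82927e+02  8.47910e+01 -5.10000e-02] 0.91 in rack -104.87043038512257 0.1573612191836684 0.24628908495010146
cheek inner bottom back [[224.0, 530.0], [481.0, 553.0], [223.0, 496.0], [494.0, 520.0]]
stop back edge [[317.0, 511.0], [396.0, 517.0], [314.0, 540.0], [390.0, 546.0]]
[[527.0, 169.0], [276.0, 150.0], [527.0, 151.0], [267.0, 131.0]]
```

View pics/sz5.png

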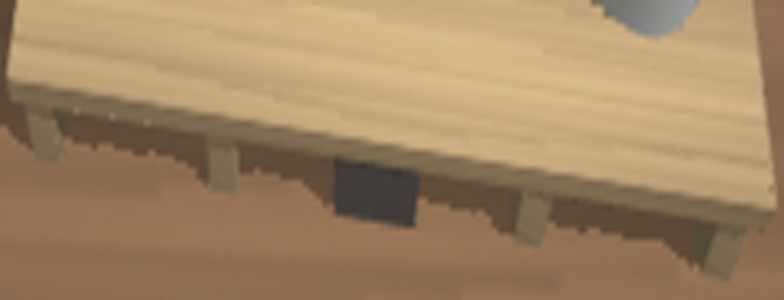

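View pics/tz5.png

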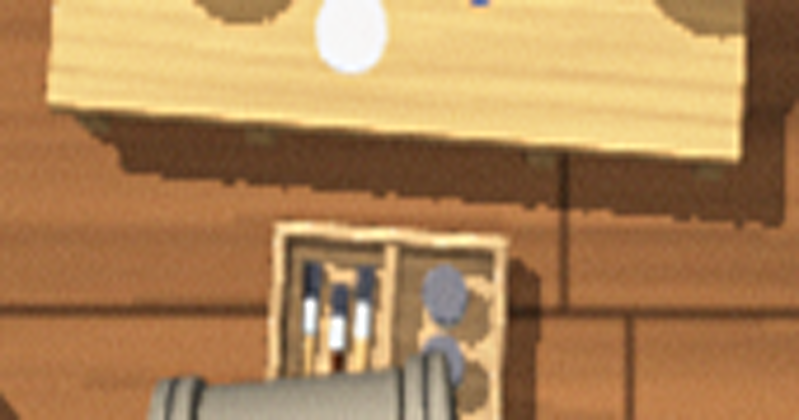

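The refit puts the tray in the rack frame at x −105 mm, y +0.2 mm and 0.25° off square. The predicted cheek and stop pixels agree with the picture within about 1 px. I'm now sliding straight in, which is tool −z.

Emit:
{"method": "drive_tool", "body": {"deltas": [[255, 0.0003, 0, -0.003, 0, 0, 0], [255, 0.0003, 0, -0.008, 0, 0, 0], [255, 0.0003, 0, -0.014, 0, 0, 0], [255, 0.0003, 0, -0.02, 0, 0, 0], [255, 0.0003, 0, -0.026, 0, 0, 0], [255, 0.0003, 0, -0.032, 0, 0, 0], [255, 0.0003, 0, -0.038, 0, 0, 0], [255, 0.0003, 0, -0.044, 0, 0, 0], [255, 0.0003, 0, -0.049, 0, 0, 0], [255, 0.0003, 0, -0.05, 0, 0, 0]]}}

```text
time: 6.53
tool_pos: [529.3, 87.6, 9.1]
tcp_rot: [-0.2, 89.9, 176.5]
ft_force: [-11.4, 0.4, 13.3]
finger_gap: 13.4
```

```bash
cat >> h.py <<'E'
RK=np.array([687.63,78.83,-.0553])
def rep():
    s,p,R=pose(); c,n=np.cos(RK[2]),np.sin(RK[2]); d=p[:2]-RK[:2]; f=s["ft_force"]
    print("t",s["time"],"z",p[2].round(2),"back x %.1f y %.2f"%(c*d[0]+n*d[1]+168,-n*d[0]+c*d[1]),"Frack",(c*f[0]+n*f[1]).round(2),(-n*f[0]+c*f[1]).round(2),f[2].round(2),"M",np.round(s["wrist_torque"],3),"gap",round(s["finger_gap"],1),"yaw",np.degrees(np.arctan2(R.as_matrix()[0,1],-R.as_matrix()[1,1])).round(2))
E
python3 - <<'E'
from h import *
rep()
E
```

```text
t 6.5333 z 9.11 back x 9.5 y 0.04 Frack -11.37 -0.24 13.28 M [ 0.051  1.559 -0.041] gap 13.4 yaw -3.23
```

Emit:
{"method": "drive_tool", "body": {"deltas": [[255, -0.0003, 0, 0, 0, 0, 0], [255, -0.0005, 0, 0, 0, 0, 0], [255, -0.0006, 0, 0, 0, 0, 0], [255, -0.0006, 0, 0, 0, 0, 0], [255, -0.0006, 0, 0, 0, 0, 0], [255, -0.0006, 0, 0, 0, 0, 0], [255, -0.0006, 0, 0, 0, 0, 0], [255, -0.0006, 0, 0, 0, 0, 0], [255, -0.0006, 0, 0, 0, 0, 0], [255, -0.0006, 0, 0, 0, 0, 0]]}}

```text
time: 7.37
tool_pos: [529.4, 87.7, 9.5]
tcp_rot: [14.8, 90.0, -168.4]
ft_force: [0.5, -1.4, -3.3]
finger_gap: 13.3
```

Run:
```python
from h import *
rep()
f=snapshot("scene")["frame"][155:350,180:425]; cv2.imwrite("pics/s6.png",cv2.resize(f,None,fx=3,fy=3,interpolation=cv2.INTER_CUBIC))
cv2.imwrite("pics/w6.png",snapshot("wrist")["frame"])
```

```text
t 7.3667 z 9.53 back x 9.5 y 0.09 Frack 0.57 -1.37 -3.3 M [-0.096  0.078 -0.016] gap 13.3 yaw -3.22
```

View pics/s6.png

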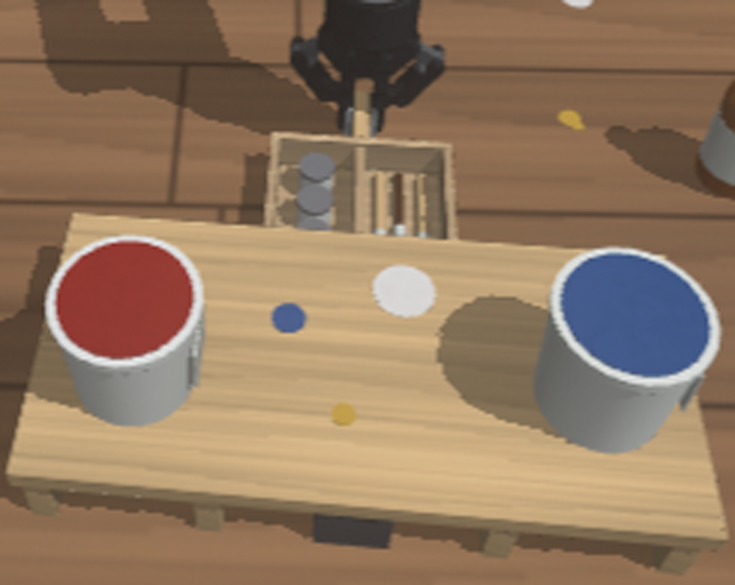

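View pics/w6.png

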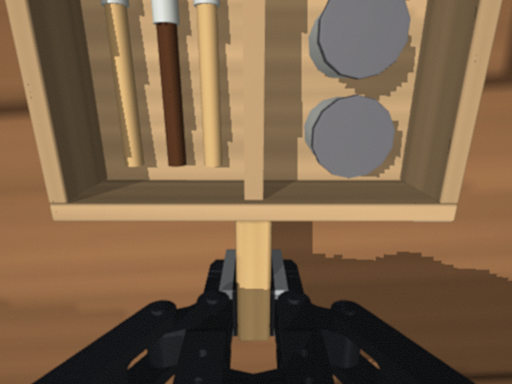

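Releasing the downward preload cleared the force, so there was no contact. I continue slowly and keep moving through the last row, so each reading is the drag force while sliding.

Emit:
{"method": "drive_tool", "body": {"deltas": [[255, 0.0001, 0, -0.003, 0, 0, 0], [255, 0.0001, 0, -0.006, 0, 0, 0], [255, 0.0001, 0, -0.009, 0, 0, 0], [255, 0.0001, 0, -0.012, 0, 0, 0], [255, 0.0001, 0, -0.015, 0, 0, 0], [255, 0.0001, 0, -0.018, 0, 0, 0], [255, 0.0001, 0, -0.021, 0, 0, 0], [255, 0.0001, 0, -0.024, 0, 0, 0], [255, 0.0001, 0, -0.027, 0, 0, 0], [255, 0.0001, 0, -0.03, 0, 0, 0]]}}

```text
time: 8.3
tool_pos: [559.7, 86.0, 9.4]
tcp_rot: [5.6, 90.0, -177.6]
ft_force: [-2.0, 0.2, -2.2]
finger_gap: 13.2
```

```bash
python3 -c "
from h import *
rep()"
```

```text
t 8.3 z 9.43 back x 39.9 y 0.09 Frack -1.97 0.08 -2.22 M [ 0.008  0.358 -0.014] gap 13.2 yaw -3.22
```

Emit:
{"method": "drive_tool", "body": {"deltas": [[255, 0, 0, -0.0006, 0, 0, 0], [255, 0, 0, -0.0012, 0, 0, 0], [255, 0, 0, -0.0018, 0, 0, 0], [255, 0, 0, -0.0024, 0, 0, 0], [255, 0, 0, -0.003, 0, 0, 0], [255, 0, 0, -0.0036, 0, 0, 0], [255, 0, 0, -0.0042, 0, 0, 0], [255, 0, 0, -0.0048, 0, 0, 0], [255, 0, 0, -0.0054, 0, 0, 0], [255, 0, 0, -0.006, 0, 0, 0]]}}

```text
time: 9.13
tool_pos: [565.5, 85.7, 9.5]
tcp_rot: [152.8, 90.0, -30.4]
ft_force: [-2.3, 0.6, -2.8]
finger_gap: 13.6
```

```bash
python3 -c "
from h import *
rep()"
```

```text
t 9.1333 z 9.52 back x 45.7 y 0.08 Frack -2.33 0.47 -2.76 M [0.005 0.355 0.061] gap 13.6 yaw -3.22
```

Emit:
{"method": "drive_tool", "body": {"deltas": [[255, 0, 0, -0.0006, 0, 0, 0], [255, 0, 0, -0.0012, 0, 0, 0], [255, 0, 0, -0.0018, 0, 0, 0], [255, 0, 0, -0.0024, 0, 0, 0], [255, 0, 0, -0.003, 0, 0, 0], [255, 0, 0, -0.0036, 0, 0, 0], [255, 0, 0, -0.0042, 0, 0, 0], [255, 0, 0, -0.0048, 0, 0, 0], [255, 0, 0, -0.0054, 0, 0, 0], [255, 0, 0, -0.006, 0, 0, 0]]}}

```text
time: 9.97
tool_pos: [571.5, 85.4, 9.5]
tcp_rot: [-143.5, 90.0, 33.3]
ft_force: [-1.6, -0.2, -3.3]
finger_gap: 13.4
```

```bash
python3 -c "
from h import *
rep()"
```

```text
t 9.9667 z 9.52 back x 51.7 y 0.10 Frack -1.57 -0.34 -3.31 M [0.062 0.361 0.059] gap 13.4 yaw -3.22
```

Emit:
{"method": "drive_tool", "body": {"deltas": [[255, 0, 0, -0.0005, 0, 0, 0], [255, 0, 0, -0.001, 0, 0, 0], [255, 0, 0, -0.0015, 0, 0, 0], [255, 0, 0, -0.002, 0, 0, 0], [255, 0, 0, -0.0025, 0, 0, 0], [255, 0, 0, -0.003, 0, 0, 0], [255, 0, 0, -0.0035, 0, 0, 0], [255, 0, 0, -0.004, 0, 0, 0], [255, 0, 0, -0.0045, 0, 0, 0], [255, 0, 0, -0.005, 0, 0, 0]]}}

```text
time: 10.8
tool_pos: [576.5, 85.1, 9.5]
tcp_rot: [-120.0, 90.0, 56.8]
ft_force: [-1.4, -0.4, -2.6]
finger_gap: 13.5
```

```bash
python3 -c "
from h import *
rep()"
```

```text
t 10.8 z 9.49 back x 56.7 y 0.09 Frack -1.38 -0.47 -2.63 M [0.08  0.38  0.017] gap 13.5 yaw -3.22
```

Emit:
{"method": "drive_tool", "body": {"deltas": [[255, 0, 0, -0.0005, 0, 0, 0], [255, 0, 0, -0.001, 0, 0, 0], [255, 0, 0, -0.0015, 0, 0, 0], [255, 0, 0, -0.002, 0, 0, 0], [255, 0, 0, -0.0025, 0, 0, 0], [255, 0, 0, -0.003, 0, 0, 0], [255, 0, 0, -0.0035, 0, 0, 0], [255, 0, 0, -0.004, 0, 0, 0], [255, 0, 0, -0.0045, 0, 0, 0], [255, 0, 0, -0.005, 0, 0, 0]]}}

```text
time: 11.63
tool_pos: [581.4, 84.8, 9.5]
tcp_rot: [-7.1, 90.0, 169.6]
ft_force: [-1.5, 0.3, -2.9]
finger_gap: 13.3
```

```bash
python3 -c "
from h import *
rep()"
```

```text
t 11.6333 z 9.47 back x 61.6 y 0.10 Frack -1.49 0.2 -2.95 M [ 0.048  0.396 -0.009] gap 13.3 yaw -3.22
```

Emit:
{"method": "drive_tool", "body": {"deltas": [[255, 0, 0, -0.0005, 0, 0, 0], [255, 0, 0, -0.001, 0, 0, 0], [255, 0, 0, -0.0015, 0, 0, 0], [255, 0, 0, -0.002, 0, 0, 0], [255, 0, 0, -0.0025, 0, 0, 0], [255, 0, 0, -0.003, 0, 0, 0], [255, 0, 0, -0.0035, 0, 0, 0], [255, 0, 0, -0.004, 0, 0, 0], [255, 0, 0, -0.0045, 0, 0, 0], [255, 0, 0, -0.005, 0, 0, 0]]}}

```text
time: 12.47
tool_pos: [586.2, 84.6, 9.4]
tcp_rot: [-0.5, 90.0, 176.3]
ft_force: [-3.4, 0.7, -1.7]
finger_gap: 13.3
```

```bash
python3 -c "
from h import *
rep()"
```

```text
t 12.4667 z 9.37 back x 66.4 y 0.11 Frack -3.46 0.5 -1.72 M [ 0.086  0.633 -0.019] gap 13.3 yaw -3.22
```

The force rose from −1.5 to −3.5 N and the pitch moment from 0.40 to 0.63 N m. This may be first contact with the pad, so I go on in 3 mm steps.

Emit:
{"method": "drive_tool", "body": {"deltas": [[255, 0, 0, -0.0003, 0, 0, 0], [255, 0, 0, -0.0006, 0, 0, 0], [255, 0, 0, -0.0009, 0, 0, 0], [255, 0, 0, -0.0012, 0, 0, 0], [255, 0, 0, -0.0015, 0, 0, 0], [255, 0, 0, -0.0018, 0, 0, 0], [255, 0, 0, -0.0021, 0, 0, 0], [255, 0, 0, -0.0024, 0, 0, 0], [255, 0, 0, -0.0027, 0, 0, 0], [255, 0, 0, -0.003, 0, 0, 0]]}}

```text
time: 13.3
tool_pos: [589.2, 84.4, 9.4]
tcp_rot: [1.8, 90.0, 178.5]
ft_force: [-5.7, 1.4, -2.0]
finger_gap: 13.4
```

```bash
python3 -c "
from h import *
rep()"
```

```text
t 13.3 z 9.39 back x 69.5 y 0.08 Frack -5.78 1.09 -2.03 M [ 0.102  0.887 -0.034] gap 13.4 yaw -3.22
```

The force and moment rise like a spring: about 4 N over baseline, which puts the compression near 7 mm and the contact at about 62 mm. I set the tray flat by taking off the slight lift, then hold and read.

Emit:
{"method": "drive_tool", "body": {"deltas": [[255, 0.0001, 0, 0, 0, 0, 0], [255, 0.0001, 0, 0, 0, 0, 0], [255, 0.0001, 0, 0, 0, 0, 0], [255, 0.0001, 0, 0, 0, 0, 0], [255, 0.0001, 0, 0, 0, 0, 0], [255, 0.0001, 0, 0, 0, 0, 0], [255, 0.0001, 0, 0, 0, 0, 0], [255, 0.0001, 0, 0, 0, 0, 0], [255, 0.0001, 0, 0, 0, 0, 0], [255, 0.0001, 0, 0, 0, 0, 0]]}}

```text
time: 14.13
tool_pos: [589.3, 84.4, 9.3]
tcp_rot: [-0.2, 90.0, 176.6]
ft_force: [-5.2, 0.8, -2.2]
finger_gap: 13.0
```

Run:
```python
from h import *
rep()
cv2.imwrite("pics/w7.png",snapshot("wrist")["frame"])
f=snapshot("scene")["frame"][155:350,180:425]; cv2.imwrite("pics/s7.png",cv2.resize(f,None,fx=3,fy=3,interpolation=cv2.INTER_CUBIC))
```

```text
t 14.1333 z 9.34 back x 69.5 y 0.08 Frack -5.19 0.52 -2.23 M [ 0.072  0.816 -0.049] gap 13.0 yaw -3.22
```

View pics/w7.png

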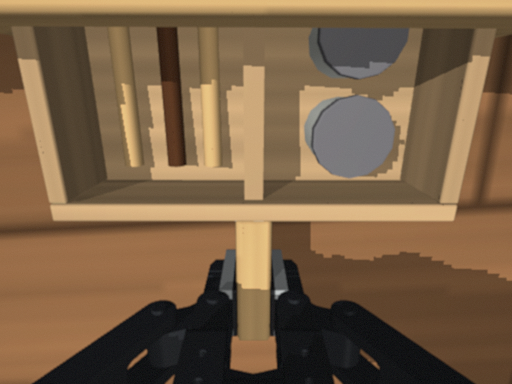

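View pics/s7.png

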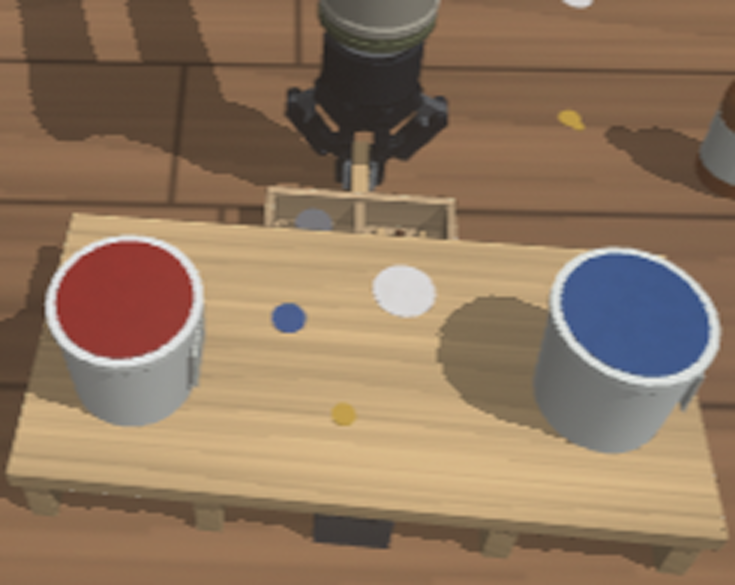

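Emit:
{"method": "drive_tool", "body": {"deltas": [[255, 0.0001, 0, 0, 0, 0, 0], [255, 0.0001, 0, 0, 0, 0, 0], [230, 0.0001, 0, 0, 0, 0, 0], [200, 0.0001, 0, 0, 0, 0, 0], [160, 0.0001, 0, 0, 0, 0, 0], [120, 0.0001, 0, 0, 0, 0, 0], [80, 0.0001, 0, 0, 0, 0, 0], [40, 0.0001, 0, 0, 0, 0, 0], [0, 0.0001, 0, 0, 0, 0, 0], [0, 0.0001, 0, 0, 0, 0, 0]], "squeeze": 20}}

```text
time: 15.07
tool_pos: [589.6, 84.3, 9.4]
tcp_rot: [-177.2, 90.0, -0.4]
ft_force: [-0.1, -0.4, 0.4]
finger_gap: 85.2
```

Run:
```python
from h import *
rep()
cv2.imwrite("pics/w8.png",snapshot("wrist")["frame"])
```

```text
t 15.0667 z 9.41 back x 69.8 y 0.05 Frack -0.11 -0.45 0.38 M [-0.012  0.009 -0.089] gap 85.2 yaw -3.22
```

View pics/w8.png

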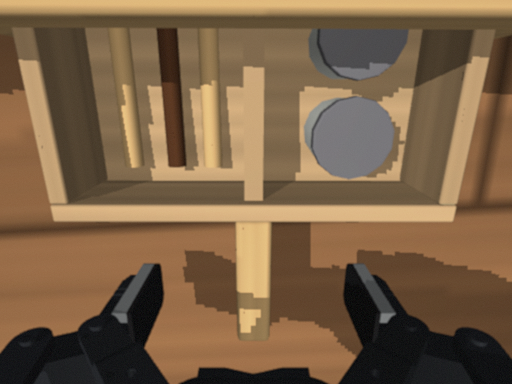

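The tray did not move on release: the wall is still at rows 205–220, and the wrist force is zero. Retreating straight up.

Emit:
{"method": "drive_tool", "body": {"deltas": [[0, -0.004, 0, 0, 0, 0, 0], [0, -0.012, 0, 0, 0, 0, 0], [0, -0.025, 0, 0, 0, 0, 0], [0, -0.042, 0, 0, 0, 0, 0], [0, -0.062, 0, 0, 0, 0, 0], [0, -0.085, 0, 0, 0, 0, 0], [0, -0.11, 0, 0, 0, 0, 0], [0, -0.13, 0, 0, 0, 0, 0], [0, -0.14, 0, 0, 0, 0, 0], [0, -0.14, 0, 0, 0, 0, 0]]}}

```text
time: 15.95
tool_pos: [591.8, 84.5, 153.9]
tcp_rot: [-173.8, 89.6, 3.0]
ft_force: [0.8, -0.1, 0.5]
finger_gap: 85.4
```

Emit:
{"method": "drive_tool", "body": {"deltas": [[0, 0, 0, 0.01, 0, 0, 0], [0, 0, 0, 0.03, 0, 0, 0], [0, 0, 0, 0.055, 0, 0, 0], [0, 0, 0, 0.08, 0, 0, 0], [0, 0, 0, 0.1, 0, 0, 0], [0, 0, 0, 0.115, 0, 0, 0], [0, 0, 0, 0.12, 0, 0, 0], [0, 0, 0, 0.12, 0, 0, 0], [0, 0, 0, 0.12, 0, 0, 0], [0, 0, 0, 0.12, 0, 0, 0]]}}

```text
time: 16.78
tool_pos: [470.3, 91.0, 149.2]
tcp_rot: [177.5, 90.0, -5.8]
ft_force: [0.0, 0.5, -1.2]
finger_gap: 85.4
```

Run:
```python
from h import *
rep()
W=snapshot("wrist");cv2.imwrite("pics/w9.png",W["frame"])
tr=place(RK,[[69.5-65,0,0]])[0]; P=[tr[0],tr[1],np.radians(-3.2)]
print(proj(W,place(P,[[-65,75,42],[-65,-75,42],[-120,0,42]])).round(1))
f=snapshot("scene")["frame"]; cv2.imwrite("pics/s9.png",cv2.resize(f,None,fx=1.5,fy=1.5))
```

```text
t 16.7833 z 149.22 back x -49.7 y 0.14 Frack -0.03 0.49 -1.16 M [-0.023 -0.023 -0.028] gap 85.4 yaw -3.23
[[138.9 -25.8]
 [365.6 -26.4]
 [252.4  64. ]]
```

View pics/w9.png

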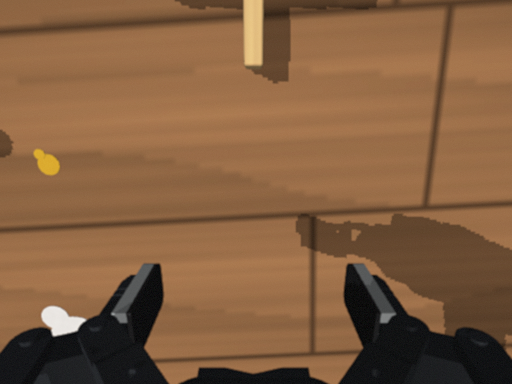

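View pics/s9.png

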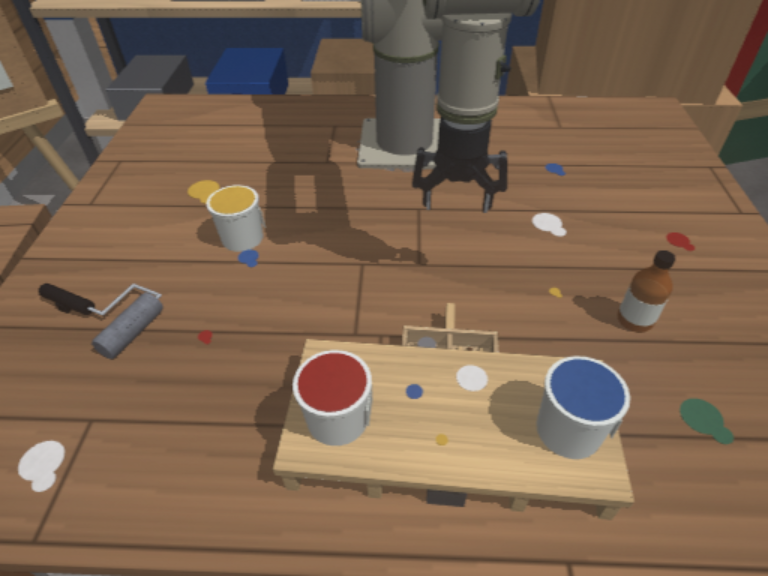

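The fin end is at (254,66) against a predicted (252,64), so the tray stayed where I left it. The bystanders look untouched and the arm is clear, so I'm handing in.

```bash
python3 -c "
from bench import hand_in
print(hand_in())"
```

```text
the job is handed in; nothing more can be done
None
```

The tray is in the middle bay against the sprung stop, let go, and the job was handed in at about 17 s of the 58 s allowed. I gripped it by the fin, dragged it onto the bay's centreline, squared it, and slid it in along the bench in small steps.

- **Stop contact:** the resistance rose from about 1.5 N to 5.8 N over the last 8 mm. I read this as the pad pressed in about 7 mm, or roughly 3 N. I could not see the pad, so this rests on the wrist force and moment alone.
- **Final position:** the back end is about 69 mm behind the rack's front edge. It is centred within about 2 mm and about 0.3° from square, as far as the cameras can tell.
- **After release:** the wrist force fell to zero and the tray stayed where I left it. The handle end was within about 2 px of where I predicted. The gripper is clear, and in the last picture the tub, bottle and roller look unmoved.
- **High reading on the way:** at about 10 mm into the bay the wrist read 11 N along the slide and 13 N upwards. I put this down to the grip pressing the tray onto the bench, because it disappeared when I raised the grip by 0.6 mm. After that the front of the tray was lifted very slightly, by less than 0.5 mm by my estimate, until I let go.

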